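Take the nose cap off a clamped power driver of unknown thread hand

ROBOT

A 6-joint arm with a two-finger parallel gripper is mounted at the origin on the work surface. World frame = base frame: x ahead of the robot, y to its left, z up, the work surface at z = 0. Lengths are in m, angles in degrees, forces in N, time in s.
With the tool pointing down it reaches from about 0.4 to 0.825 m from the base axis. Payload 7 kg.
Tool frame: the origin (TCP) lies at the very end of the fingers, on their centre line; the grasp point (between the pads) lies 19 mm behind it; z points along the fingers, y is the line along which they close (so a half turn about z gives the same grasp; the last joint's range is limited). The gripper opens to 88 mm and grips with 3 to 60 N. Pads are 19 mm wide; open, the fingers measure 130 mm over their backs; the gripper's body (78 mm by 193 mm) begins 47 mm behind the grasp point.
Start: joints at [-47.722, 20.546, 0.682, 0, -70.136, -16.507], TCP at [0.293, -0.608, 0.227] pointing down, gripper open.
Joint ranges: [-176.03, 176.03], [-82.01, 121.73], [-58.28, 71.71], [-173.87, 95.51], [-174.79, -0.11], [-173.66, 173.66]. Speed limits (degrees/s): [136.94, 136.94, 172.46, 180, 180, 180].

INTERFACE

Orientations are given as [roll, pitch, yaw] about the fixed x, y, z axes, in that order (R = Rz(yaw) Ry(pitch) Rx(roll)).
In Python, from rig import ctrl, hand, ik, readout, optics, sign_off, finder gives the robot as it stands. Calls block until the motion is done:
- ctrl.goto(position, orientation): joint-space move of the TCP to a pose.
- ctrl.movel(position, frame=None, v=0.15): straight line of the TCP; frame=None keeps the orientation; v is the mean speed in m/s.
- ctrl.movej(angles): joint-space move.
- hand.release() and hand.gripper_close(effort=None): open the fingers fully, or close them until they stop; effort is the grip in N (None keeps the last).
- ctrl.dwell(seconds).
- ik(position, orientation): joint angles nearest the present ones, or None.
- readout.observe(): the state.
- optics.snapshot(name): name is "scene" or "top" or "wrist"; returns (picture, depth): 384x512x3 uint8, blue, green, red; 384x512 float32, m along the optical axis (not along the pixel's ray), 0 where there is no reading.
- optics.calibration(name): a dict with "intrinsics" (3x3 intrinsics, pixels), "world_from_camera" (4x4, takes a point from camera to world coordinates). Camera axes: x right, y down, z forward; pixel columns grow to the right and rows downward; lengths in m; the calibration is good to about 2 mm. The wrist camera is an equidistant fisheye: a pixel r from the principal point sees the ray r / f radians off the axis. A picture is of the moment at which its call begins: read the wrist's pose just before it. calibration takes no time and is no camera call; for the wrist camera it gives the pose at the moment of the call.
A pose or a line that the arm cannot do raises ctrl.PlanningError and nothing moves.
- sign_off(): hands the job in; it is judged then, once.
Trained networks look in the newest picture that a camera, given by its name, has taken for a name from the list of things; names that differ only in an ending like _2 or _b are one class to them, and where a whole thing is asked for, a point or a joint stands for the part that bears it (a point fixed in the world has none). Each returns a list of dicts, best first, with "p" (0 to 1); they miss things now and then, are a little off and sometimes report something else, mostly with a low value. They report only what shows in the picture. A call takes as long as a camera call. They do not tell look-alikes from the thing itself.
- finder.recognise(camera, thing): "bbox" ([left, top, right, bottom] in pixels, round what is visible of it).
- finder.outline_of(camera, thing): "region" (384x512 bool, what is visible of it) and "bbox" ([left, top, right, bottom] in pixels, round what is visible of it).
The state is a dict: "time": time; "q": joint angles; "qvel": joint speeds; "joint_efforts": joint torques, N m; "tcp_pos": TCP position; "ee_rot": TCP orientation; "force": force on the tool from outside, world axes, zero at the start; "ft_torque": the same for the moment, N m; "finger_gap": finger opening in m; "grasp_force": force on a finger pad.
Only numpy, scipy, OpenCV 4.12 (cv2) and the standard library are available. Lean on these libraries where they do the work, as an engineer would, in place of code of your own. Each camera call takes 0.05 s, during which the arm holds its last target. There are 200 camera calls.

TASK

The power screwdriver is clamped nose-up in the bench stand: slide the stand's keeper away from the nose cap to its end stop and leave it there, then loosen the cap, which may have a normal or a reverse quick thread, so try one way and, if it will not come free, the other. Lift the cap straight up off the nose to about 10 cm above its seat and finish while still holding it there in the gripper, upright above the nose; do not put it down or let go, and leave the tray, the small screwdriver and the white shell where they are.

Things in the scene. Friction and masses are not known exactly. Their poses are not given: they have to be found in the camera images.
- stand: Aluminium bench stand, 120 mm (x) by 210 mm (y), fixed to the table, with a black power screwdriver clamped upright in it. Origin: on the table, on the driver's vertical axis. z up. The deck's top is 100 mm above the table and reaches from y = -50 to +150 mm, x = -50 to +50 mm. The keeper slides along the stand's own y axis.
- nose (a point): Centre of the round seat that the nose cap rests on, on the driver's axis, 104 mm above the table (fixed to the stand). Under the cap a steel nose stub 22 mm across (lip 35 mm) stands 21 mm above it.
- cap_center (a point): Centre of the loose nose cap (grey, black ribs), on its axis, 26 mm above its underside, 130 mm above the table at the start; z up. 50 to 100 g, 52 mm high: a round barrel 44 mm across on a flange 58 mm across and 7 mm high. Grip it from above across the barrel, 30 to 45 mm above its underside, with 10 to 20 N; free, it turns easily with the fingers.
- cap: The same cap; origin at the centre of its underside. Quick thread of unseen hand. Wrong way: it stops dead after 4 degrees (the fingers slip round it) and lifts no more than 2 mm. Right way: it turns 65 degrees to a stop, and lifts straight off anywhere from 52 to 65 degrees. It does not rise while turning. After a wrong try, turn it back those 4 degrees and on by 52 to 65.
- keeper (a joint): Keeper slide in m: 0 = over the cap's flange, 0.050 = end stop, fully withdrawn; starts between 0 and 0.012. Grows along the stand's +y. Friction 1.5 N, stays where left. Its steel fork lies over the flange and keeps the cap from being lifted; the fork's top is 119 mm above the table.
- keeper_grip (a point): Centre of the keeper's black grip block, 18 mm (stand x) by 24 mm (stand y) by 42 mm high, its top 156 mm above the table, 18 mm above this point. At keeper = 0 it lies 60 mm from the driver's axis along the stand's +y.
- tray: Bystander: open blue parts tray 120 by 170 by 50 mm, origin under its centre.
- bit_driver_grip (a point): Bystander: small hand screwdriver, 200 mm long, black handle 26 mm thick, lying on the table; point on its handle.
- shell: Bystander: white domed plastic shell 110 mm across, 50 mm high, origin under its centre.
Mind the look-alikes: they are no part of the job. Of the things like the cap, leave any that is purple; of the rest the larger one is meant.

How it is judged (in metres and radians):
On the way, in this order (a step that is already met when the one before it is completed fails the run):
1. the keeper is at its end stop, the cap still on its seat (value of joint keeper above 0.047 m and z of cap_center in the frame of nose below 0.031 m), for 0.2 s.
2. the cap is turned free and lifted off the nose (z of cap_center in the frame of nose above 0.056 m), for 0.1 s.
At the end, for the whole second after the job is handed in: The keeper is within 5 mm of its end stop; the cap's underside is 60 to 200 mm above its seat, within 40 mm of the driver's axis, within 0.3 rad of upright, at rest, gripped by the fingers (more than 1 N) and touching nothing of the stand (value of joint keeper above 0.045 m and z of cap_center in the frame of nose between 0.086 and 0.226 m and horizontal distance between cap_center and nose below 0.04 m and angle between cap_center's own z axis and vertical below 0.3 rad and contact force between the fingers and cap above 1 N and contact force between cap and stand below 0.1 N and linear speed of cap below 0.03 m/s); the arm keeps its last pose, push and grip.
It fails at once if a bystander (tray, small screwdriver, shell) is moved more than 30 mm (distance of any of tray, bit_driver_grip, shell from where it was at the start of the episode above 0.03 m).
It also fails if it takes over 64 s, if anything falls off the work surface, if the arm or the gripper's body presses on something with over 40 N, if the wrist force passes 120 N, or if a joint passes its speed limit or range.

## Working session

There is one attempt and no reset: what is moved stays moved. The work goes in short steps, each a Python script; the robot and the scene stay as the last script left them, time stands still between calls to the robot, and variables do not carry over. Pictures are saved under pics/ and viewed, at most 10 in all, crops included, and the job is handed in when it is done.

```bash
mkdir -p pics; ls
python3 - <<'E'
from rig import ctrl, hand, ik, readout, optics, sign_off, finder
import cv2, numpy as np
a,_=optics.snapshot("scene"); b,d=optics.snapshot("top")
np.save('top_d.npy',d); cv2.imwrite('pics/scene.png',a); cv2.imwrite('pics/top.png',b)
for t in ["cap","keeper","stand","tray","bit_driver_grip","shell"]:
    print(t,[(r['bbox'],round(r['p'],2)) for r in finder.recognise("top",t)[:4]])
c=optics.calibration("top"); print(c)
print(readout.observe())
E
```

```text
pics
cap [([178.9, 171.3, 202.5, 195.8], 0.84), ([211.5, 238.0, 238.6, 262.7], 0.73), ([180.7, 240.2, 196.4, 256.1], 0.59)]
keeper [([145.1, 164.5, 190.3, 199.4], 0.74)]
stand [([115.4, 157.0, 220.9, 222.2], 0.67), ([144.1, 168.1, 187.1, 200.2], 0.23)]
tray [([123.2, 90.1, 211.4, 160.8], 0.59)]
bit_driver_grip [([269.0, 158.2, 284.5, 251.6], 0.69)]
shell [([229.1, 101.8, 275.2, 147.5], 0.65)]
{'intrinsics': array([[473.29498124,   0.        , 249.1547965 ],
       [  0.        , 473.29498124, 189.02073969],
       [  0.        ,   0.        ,   1.        ]]), 'world_from_camera': array([[-0.00686033, -0.99398417,  0.10930872,  0.45886642],
       [-0.99984747,  0.00506259, -0.01671552, -0.04810156],
       [ 0.01606158, -0.10940672, -0.99386729,  1.05447276],
       [ 0.        ,  0.        ,  0.        ,  1.        ]])}
{'time': 0.4, 'q': array([-4.77215280e+01,  2.05546271e+01,  6.74743882e-01, -2.92393772e-03,
       -7.01362199e+01, -1.65075641e+01]), 'qvel': array([-0.04932384, -0.11541096,  0.0640992 ,  0.01020676,  0.08996699,
       -0.05887091]), 'joint_efforts': array([ 6.23323285e-04, -5.81675470e+01,  2.92919862e+01,  6.99345142e+00,
        1.08666110e-02, -5.09668621e-05]), 'tcp_pos': array([ 0.29342033, -0.60778629,  0.22640378]), 'ee_rot': array([ 1.79983779e+02, -1.93920838e-03, -1.54230086e+02]), 'force': array([-0.32227454,  0.31720665, -0.07634195]), 'ft_torque': array([ 0.03220693, -0.00851441, -0.0078541 ]), 'grasp_force': 0.0, 'finger_gap': 0.08761372349370412}
```

View pics/top.png

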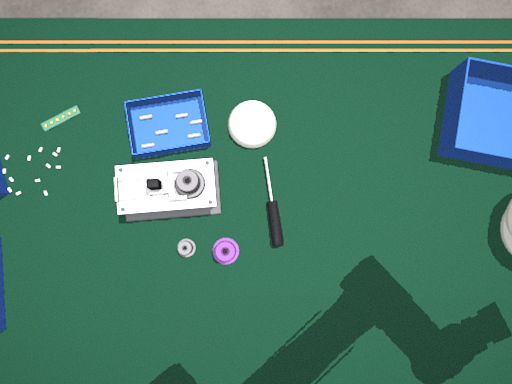

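View pics/scene.png

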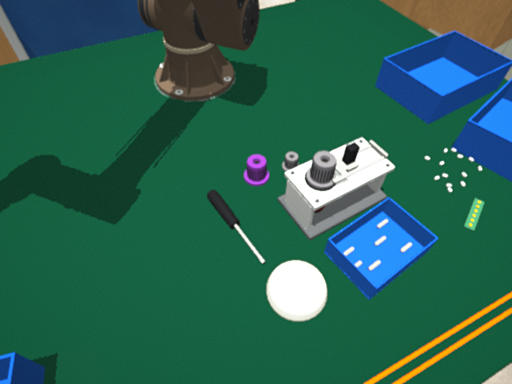

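The top view shows the grey cap on the stand at about (188,182) and the keeper's black grip at (153,184), to its left. The purple cap (225,251) and the small grey cap (186,247) are the look-alikes. Next I'll measure the stand from the depth image.

```bash
cat > h.py <<'E'
from rig import ctrl, hand, ik, readout, optics, sign_off, finder
import cv2, numpy as np
def cloud(d,c):
    K=c['intrinsics'];T=c['world_from_camera']
    v,u=np.mgrid[:d.shape[0],:d.shape[1]]
    P=np.stack([(u-K[0,2])/K[0,0]*d,(v-K[1,2])/K[1,1]*d,d],-1)
    return P@T[:3,:3].T+T[:3,3]
E
python3 - <<'E'
from h import *
d=np.load('top_d.npy'); W=cloud(d,optics.calibration("top"))
m=np.zeros(d.shape,bool); m[150:225,105:228]=1
m&=d>0
z=W[...,2]
def rect(s,n):
    p=W[s][:,:2]; r=cv2.minAreaRect((p*1000).astype(np.float32)); print(n,len(p),r,z[s].mean(),np.median(z[s]))
    print(cv2.boxPoints(r).round(1).tolist())
rect(m&(z>.09)&(z<.108),'deck')
g=m&(z>.148)
for n,sl in (('cap',slice(172,210)),('grip',slice(140,168))):
    q=np.zeros_like(m); q[:,sl]=1; rect(g&q,n)
E
```

```text
deck 3526 ((571.1556396484375, 105.5823974609375), (100.92359161376953, 200.3346710205078), 4.458432197570801) 0.10099476751390003 0.10076937413445008
[[513.0999755859375, 201.5], [528.5999755859375, 1.7999999523162842], [629.2999877929688, 9.600000381469727], [613.7000122070312, 209.39999389648438]]
cap 410 ((574.2442016601562, 55.72673797607422), (42.82400894165039, 42.17816925048828), 0.8941892385482788) 0.15542271622626969 0.15581144957193993
[[552.5, 76.5], [553.2000122070312, 34.29999923706055], [596.0, 35.0], [595.2999877929688, 77.0999984741211]]
grip 123 ((569.4314575195312, 120.47347259521484), (17.699317932128906, 22.75179672241211), 0.7345477342605591) 0.1556813910027385 0.15579524686627522
[[560.4000244140625, 131.6999969482422], [560.7000122070312, 109.0], [578.4000244140625, 109.19999694824219], [578.0999755859375, 132.0]]
```

```bash
cat >> h.py <<'E'
YAW=4.45
ax=np.array([.5746,.0557]); sy=np.array([-np.sin(np.radians(YAW)),np.cos(np.radians(YAW))])
def st(n=''):
    o=readout.observe(); print(n,round(o['time'],2),'p',o['tcp_pos'].round(4),'rpy',o['ee_rot'].round(1),'F',o['force'].round(2),'M',o['ft_torque'].round(3),'gap',round(o['finger_gap'],4),'grip',round(o['grasp_force'],1),'q6',o['q'][5].round(1)); return o
E
python3 - <<'E'
from h import *
for y in (94.45,-85.55):
    print('keeper',y,ik([.5697,.1205,.2],[180,0,y]))
for y in range(-180,180,30):
    q=ik([*ax,.2],[180,0,y]); print(y,None if q is None else np.round(q,1))
g=np.array([.5696,.1205])
q=[ (y,ik([*g,.25],[180,0,y])) for y in (94.45,-85.55)]
y=min((t for t in q if t[1] is not None),key=lambda t:abs(t[1][5]))[0]
ctrl.goto([*g,.25],[180,0,y]); st('above')
ctrl.movel([*g,.128],v=.1); st('down')
im,_=optics.snapshot("wrist"); cv2.imwrite('pics/w1.png',im)
hand.gripper_close(10); st('closed')
E
```

```text
keeper 94.45 [ 31.17409195  12.96749698 -13.55451819   0.         -63.47798484
 153.27590805]
keeper -85.55 [ 31.17409195  12.96749698 -13.55451819   0.         -63.47798484
 -26.72409195]
-180 [  24.9   12.5  -14.2   -0.   -63.3 -114.9]
-150 [ 24.9  12.5 -14.2  -0.  -63.3 -84.9]
-120 [ 24.9  12.5 -14.2   0.  -63.3 -54.9]
-90 [ 24.9  12.5 -14.2   0.  -63.3 -24.9]
-60 [ 24.9  12.5 -14.2   0.  -63.3   5.1]
-30 [ 24.9  12.5 -14.2   0.  -63.3  35.1]
0 [ 24.9  12.5 -14.2   0.  -63.3  65.1]
30 [ 24.9  12.5 -14.2   0.  -63.3  95.1]
60 [ 24.9  12.5 -14.2   0.  -63.3 125.1]
90 [ 24.9  12.5 -14.2   0.  -63.3 155.1]
120 None
150 [  24.9   12.5  -14.2   -0.   -63.3 -144.9]
above 3.15 p [0.5697 0.1198 0.2499] rpy [180.   -0.  -85.6] F [0.46 0.52 0.16] M [0.001 0.072 0.008] gap 0.0879 grip 0.0 q6 -26.7
down 4.52 p [0.57   0.1207 0.1287] rpy [-179.9    0.   -85.5] F [-0.16 -0.46  0.17] M [-0.012  0.148 -0.011] gap 0.0876 grip 0.0 q6 -26.7
closed 5.66 p [0.5718 0.1212 0.1282] rpy [-1.798e+02  1.000e-01 -8.550e+01] F [ 9.46  0.16 -6.8 ] M [ 0.018 -2.902  0.004] gap 0.0181 grip 10.0 q6 -26.7
```

View pics/w1.png

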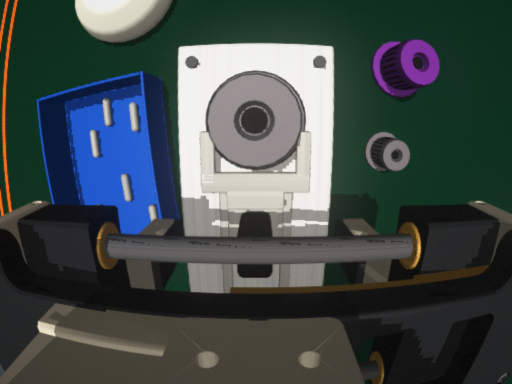

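The wrist view shows the fingers straddling the keeper's grip at about (255,245), with the fork around the cap at (255,120). The block is held. The side force says it sits about 2 mm further in +x, so I'll correct that and slide.

Run:
```python
from h import *
o=readout.observe(); g=np.array([.5723,.1207])
ctrl.movel([*(g+sy*.02),.1285],v=.05); st()
ctrl.movel([*(g+sy*.042),.1285],v=.05); st()
for s in (.045,.048,.051):
    ctrl.movel([*(g+sy*s),.1285],v=.03); o=st(s)
    if o['force']@[*sy,0]<-5: break
hand.release(); st('rel')
o=readout.observe(); p=o['tcp_pos']; ctrl.movel([p[0],p[1],.25],v=.15)
im,d=optics.snapshot("top"); cv2.imwrite('pics/top2.png',im[140:230,90:240].repeat(4,0).repeat(4,1))
W=cloud(d,optics.calibration("top")); z=W[...,2]
im,_=optics.snapshot("scene"); cv2.imwrite('pics/sc2.png',im)
for sl in (slice(172,210),slice(120,165)):
    q=np.zeros(z.shape,bool); q[165:203,sl]=1; q&=(z>.148)&(z<.165); print(q.sum(), cv2.minAreaRect((W[q][:,:2]*1000).astype(np.float32)) if q.sum()>3 else '')
```

```text
6.21 p [0.5704 0.1411 0.1282] rpy [180.    0.  -85.5] F [-0.07  1.44 -3.2 ] M [ 0.616  0.047 -0.037] gap 0.0178 grip 10.0 q6 -28.4
 6.8 p [0.5688 0.1632 0.1283] rpy [180.    0.  -85.5] F [-0.57  0.58 -4.62] M [ 0.612  0.269 -0.037] gap 0.0179 grip 10.0 q6 -30.4
0.045 7.05 p [0.5686 0.1649 0.1283] rpy [ 1.80e+02 -1.00e-01 -8.56e+01] F [ 1.13 -4.06 -5.28] M [-1.264 -0.232  0.006] gap 0.0182 grip 10.0 q6 -30.7
0.048 7.3 p [0.5684 0.1668 0.1285] rpy [ 1.799e+02 -1.000e-01 -8.560e+01] F [ 2.1  -8.17 -4.22] M [-3.117 -0.684  0.031] gap 0.018 grip 10.0 q6 -30.9
rel 8.53 p [0.5686 0.1686 0.1285] rpy [-180.     0.   -85.6] F [-0.36 -0.27 -0.44] M [-0.007  0.133 -0.03 ] gap 0.0877 grip 0.0 q6 -30.9
409 ((574.3212890625, 55.75852966308594), (42.43794631958008, 42.54841613769531), 86.72395324707031)
126 ((565.9952392578125, 165.07412719726562), (17.479753494262695, 24.603527069091797), 2.672239303588867)
```

View pics/sc2.png

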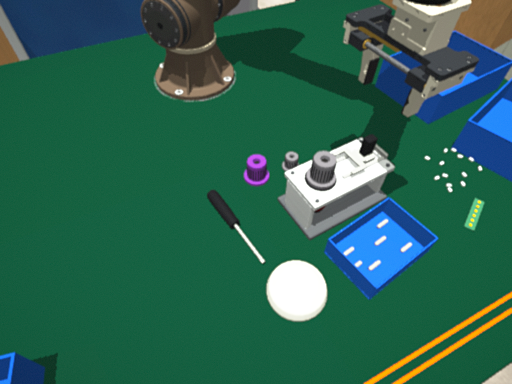

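The keeper is at its stop: the grip is 109.6 mm from the axis, and I felt resistance. The scene view shows the fork clear of the cap at (322,170). Now I'll grip the cap and try a small turn.

```bash
cat > cap.py <<'E'
from h import *
def turn(c,y0,y1,z,step=4,tag=''):
    n=max(1,int(np.ceil(abs(y1-y0)/step)))
    for y in np.linspace(y0,y1,n+1)[1:]:
        ctrl.movel([*c,z],frame=[180,0,y],v=.05)
        o=st(tag+f'{y:.1f}')
    return o
E
python3 - <<'E'
from cap import *
c=np.array([.5765,.056]); y0=-85.55; z=.1235
ctrl.goto([*c,.25],[180,0,y0]); ctrl.movel([*c,z],v=.12); st('down')
hand.gripper_close(15); o=st('closed')
p=o['tcp_pos']; c=p[:2]+ (p[:2]-c)*.3; print(c); ctrl.movel([*c,z],v=.02); st('adj')
np.save('c.npy',c)
try: turn(c,y0,y0+10,z,2)
except ctrl.PlanningError as e: print('PE',e)
E
```

```text
down 11.31 p [0.577  0.0562 0.1243] rpy [-179.9    0.   -85.5] F [-0.79  0.87  0.21] M [0.024 0.066 0.002] gap 0.0878 grip 0.0 q6 -20.4
closed 12.08 p [0.5765 0.056  0.1235] rpy [-180.    -0.   -85.5] F [-0.02  0.55  0.82] M [-0.023  0.103  0.015] gap 0.0435 grip 15.0 q6 -20.4
[0.57653865 0.05600896]
adj 12.33 p [0.5765 0.056  0.1235] rpy [180.   -0.  -85.5] F [-0.46 -0.46  0.92] M [0.022 0.18  0.009] gap 0.0441 grip 15.0 q6 -20.4
-83.5 12.58 p [0.5766 0.056  0.1235] rpy [-180.     0.   -83.6] F [-0.68  0.05 -0.03] M [-0.007  0.088  0.009] gap 0.0437 grip 15.0 q6 -18.5
-81.5 12.83 p [0.5766 0.0559 0.1235] rpy [-180.    -0.   -81.6] F [ 1.77 -1.52  0.36] M [-0.261 -0.053 -0.011] gap 0.0441 grip 15.0 q6 -16.5
-79.5 13.08 p [0.5767 0.0557 0.1236] rpy [-180.    -0.   -79.6] F [ 2.22 -3.81 -1.08] M [-1.167 -0.505  0.016] gap 0.0436 grip 15.0 q6 -14.5
-77.5 13.33 p [0.5768 0.0554 0.1236] rpy [-180.    -0.   -77.6] F [ 3.03 -4.33 -1.07] M [-1.781 -0.842 -0.06 ] gap 0.0439 grip 15.0 q6 -12.5
-75.5 13.58 p [0.5771 0.0553 0.1236] rpy [-1.80e+02 -1.00e-01 -7.56e+01] F [ 4.12 -5.41 -0.21] M [-2.102 -1.27  -0.235] gap 0.044 grip 15.0 q6 -10.5
```

Run:
```python
from cap import *
c=np.load('c.npy'); z=.1235
turn(c,-75.55,-67.55,z,2)
```

```text
-73.5 13.83 p [0.5772 0.0554 0.1237] rpy [-1.80e+02 -1.00e-01 -7.36e+01] F [ 4.31 -4.99 -0.02] M [-2.062 -1.46  -0.29 ] gap 0.0438 grip 15.0 q6 -8.5
-71.5 14.08 p [0.5773 0.0557 0.1237] rpy [-179.9   -0.   -71.6] F [ 2.9  -3.75 -1.1 ] M [-1.494 -1.372 -0.358] gap 0.0437 grip 15.0 q6 -6.5
-69.5 14.33 p [0.5774 0.0561 0.1237] rpy [-179.9   -0.   -69.6] F [ 3.45 -2.54 -1.1 ] M [-1.018 -1.592 -0.334] gap 0.0435 grip 15.0 q6 -4.5
-67.5 14.58 p [0.5774 0.0563 0.1237] rpy [-179.9   -0.   -67.6] F [ 5.41 -1.61 -2.57] M [-0.688 -1.707 -0.389] gap 0.0436 grip 15.0 q6 -2.5
```

Mz levels off at about -0.35 N·m, so the fingers are slipping and this was the wrong way. I'll reverse: 4° back plus about 58°.

Run:
```python
from cap import *
c=np.array([.5774,.0560]); np.save('c.npy',c); z=.1237
ctrl.movel([*c,z],v=.02); st('adj')
y=-67.55
for k in range(21):
    y-=3; ctrl.movel([*c,z],frame=[180,0,y],v=.05); o=st() if k%3==2 else readout.observe()
    if o['ft_torque'][2]>.3: st('stop'); break
```

```text
adj 14.83 p [0.5775 0.0562 0.1237] rpy [-180.     0.   -67.6] F [ 1.9  -0.5  -1.11] M [-0.202 -0.923 -0.364] gap 0.0437 grip 15.0 q6 -2.4
 15.58 p [0.5769 0.0563 0.1235] rpy [180.    0.  -76.4] F [-3.1   3.96  1.96] M [1.762 1.35  0.052] gap 0.0439 grip 15.0 q6 -11.3
 16.33 p [0.5773 0.0564 0.1235] rpy [180.    0.  -85.4] F [-1.64  5.15  0.69] M [1.963 0.952 0.056] gap 0.0442 grip 15.0 q6 -20.3
 17.08 p [0.5772 0.0562 0.1235] rpy [180.    0.  -94.4] F [-3.35  4.91 -0.55] M [1.952 1.102 0.02 ] gap 0.0438 grip 15.0 q6 -29.3
 17.83 p [0.5772 0.0564 0.1236] rpy [ 180.     0.  -103.4] F [-2.37  5.48 -0.8 ] M [2.198e+00 1.176e+00 2.000e-03] gap 0.0434 grip 15.0 q6 -38.3
 18.58 p [0.5774 0.0562 0.1236] rpy [ 180.     0.  -112.4] F [-2.84  4.09 -0.37] M [1.932 0.791 0.047] gap 0.0436 grip 15.0 q6 -47.3
 19.33 p [0.5773 0.0562 0.1236] rpy [ 180.     0.  -121.4] F [-2.4   5.13  0.18] M [2.155 0.853 0.04 ] gap 0.0439 grip 15.0 q6 -56.3
 20.08 p [0.5773 0.0562 0.1236] rpy [ 180.     0.  -130.4] F [-2.9   5.21 -0.89] M [2.128 0.962 0.019] gap 0.0433 grip 15.0 q6 -65.3
```

It turned freely, with Mz near 0. Now I'll lift a little as a test, then go all the way up.

Run:
```python
from cap import *
c=np.load('c.npy')
ok=True
for z in (.126,.129,.134):
    ctrl.movel([*c,z],v=.03); o=st(z)
    if o['force'][2]<-6: ok=False; break
if ok:
    ctrl.movel([*c,.2236],v=.08); st('up'); ctrl.dwell(.3); st()
    im,_=optics.snapshot("scene"); cv2.imwrite('pics/sc3.png',im)
```

```text
0.126 20.33 p [0.5772 0.0562 0.1256] rpy [ 180.    -0.  -130.5] F [-2.    4.49 -3.4 ] M [2.087 0.596 0.003] gap 0.0436 grip 15.0 q6 -65.3
0.129 20.58 p [0.5763 0.0557 0.1275] rpy [ 1.799e+02 -1.000e-01 -1.305e+02] F [ -0.64   4.45 -15.56] M [ 1.377 -0.163  0.056] gap 0.0436 grip 15.0 q6 -65.3
```

Not free yet. The torque built up over about 8° of finger wind-up, so the cap probably turned a little under 52°. I'll lower it again and turn on until I feel the stop.

Run:
```python
from cap import *
c=np.load('c.npy')
ctrl.movel([*c,.1237],v=.03); st('low')
y=-130.55
for k in range(10):
    y-=2; ctrl.movel([*c,.1237],frame=[180,0,y],v=.05); o=st(f'{y:.1f}')
    if o['ft_torque'][2]>.16: break
ok=True
for z in (.126,.129,.134):
    ctrl.movel([*c,z],v=.03); o=st(z)
    if o['force'][2]<-8: ok=False; break
im,_=optics.snapshot("wrist"); cv2.imwrite('pics/w3.png',im)
if ok:
    ctrl.movel([*c,.2236],v=.08); st('up'); ctrl.dwell(.3); st()
im,_=optics.snapshot("scene"); cv2.imwrite('pics/sc3.png',im)
```

```text
low 20.91 p [0.5784 0.0559 0.1247] rpy [-1.799e+02  1.000e-01 -1.305e+02] F [ 0.46  1.72 -1.35] M [ 0.534 -0.032 -0.01 ] gap 0.0438 grip 15.0 q6 -65.4
-132.6 21.16 p [0.5781 0.0559 0.1246] rpy [-1.799e+02  1.000e-01 -1.325e+02] F [-0.89  0.93  2.4 ] M [ 0.472  0.158 -0.025] gap 0.0436 grip 15.0 q6 -67.4
-134.6 21.41 p [0.578  0.056  0.1245] rpy [-1.799e+02  1.000e-01 -1.345e+02] F [0.2  1.39 4.59] M [0.294 0.255 0.022] gap 0.0441 grip 15.0 q6 -69.3
-136.6 21.66 p [0.5779 0.056  0.1244] rpy [-180.     0.  -136.5] F [0.02 1.65 6.07] M [0.298 0.418 0.04 ] gap 0.044 grip 15.0 q6 -71.3
-138.6 21.91 p [0.5776 0.056  0.1243] rpy [-180.     0.  -138.5] F [-0.29 -0.03  4.75] M [ 0.464  0.717 -0.008] gap 0.0435 grip 15.0 q6 -73.3
-140.6 22.16 p [0.5774 0.056  0.1242] rpy [-180.     0.  -140.5] F [-2.37  1.58  5.44] M [ 0.566  0.923 -0.003] gap 0.0438 grip 15.0 q6 -75.3
-142.6 22.41 p [0.5773 0.056  0.1242] rpy [ 180.     0.  -142.5] F [-1.91  1.66  6.22] M [ 0.728  1.196 -0.005] gap 0.0437 grip 15.0 q6 -77.3
-144.6 22.66 p [0.5774 0.0561 0.1242] rpy [-180.     0.  -144.5] F [-1.33  0.81  5.95]
[... 328 characters left out ...]
.3
0.126 23.41 p [0.5773 0.0561 0.1258] rpy [ 180.    -0.  -148.5] F [ 0.54  2.61 -0.73] M [ 0.821 -0.079  0.303] gap 0.0437 grip 15.0 q6 -83.3
0.129 23.66 p [0.5773 0.0559 0.1293] rpy [-180.    -0.  -148.5] F [-0.05  1.91  0.61] M [0.499 0.124 0.116] gap 0.0438 grip 15.0 q6 -83.4
0.134 23.98 p [0.5773 0.0558 0.1343] rpy [-180.    -0.  -148.6] F [-0.45  0.39 -0.8 ] M [0.018 0.071 0.042] gap 0.044 grip 15.0 q6 -83.4
up 25.29 p [0.5771 0.0559 0.2229] rpy [ 1.800e+02 -1.000e-01 -1.486e+02] F [ 0.85  0.58 -0.73] M [ 0.046  0.014 -0.029] gap 0.044 grip 15.0 q6 -83.4
 25.59 p [0.5773 0.0559 0.2233] rpy [ 180.    -0.  -148.6] F [ 0.07  0.11 -1.29] M [0.059 0.006 0.022] gap 0.0439 grip 15.0 q6 -83.4
```

View pics/sc3.png

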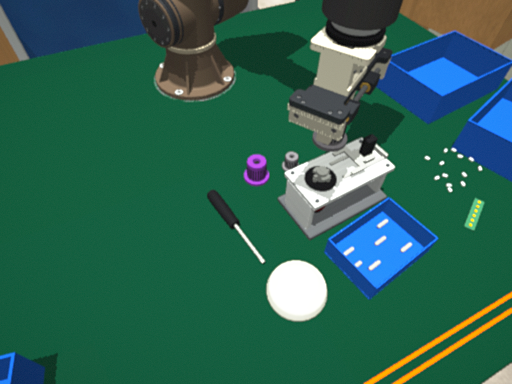

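The cap is off the nose and held in the gripper (its flange shows at about (330,140)). The bare nose stub is at (320,175), the keeper is still withdrawn at (368,145), and the bystanders haven't moved.

Run:
```python
from h import *
st(); print(sign_off())
```

```text
25.64 p [0.5774 0.056  0.2234] rpy [ 180.    -0.  -148.5] F [ 0.16 -0.71 -0.95] M [ 0.017 -0.004 -0.016] gap 0.0438 grip 15.0 q6 -83.4
the job is handed in; nothing more can be done
None
```

I handed the job in at 25.6 s: the keeper is at its end stop, and the cap came loose the second way I tried and is held upright about 10 cm above its seat; the sign-off gave no verdict.

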